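# Put the long screwdriver away in the half-opening drawer

## Robot

A 6-joint arm with a two-finger parallel gripper is mounted at the origin on a cart in front of the work surface, level with it; the furniture and walls round the work are solid. World frame = base frame: x ahead of the robot, y to its left, z up, the work surface at z = 0. Lengths are in m, angles in rad, forces in N, time in s.
With the tool pointing down it reaches from about 0.35 to 0.85 m from the base axis. Payload 8.1 kg.
Tool frame: the origin (TCP) lies on the centre line of the jaws, within the pads' length; the fingertips stand 17 mm ahead of it and the grasp point (between the pads) lies 2 mm behind it; z points along the fingers, y is the line along which they close (so a half turn about z gives the same grasp; the last joint's range is limited). The gripper opens to 93 mm and grips with 3 to 60 N. Pads are 15 mm wide; open, the fingers measure 128 mm over their backs; the gripper's body (75 mm by 188 mm) begins 65 mm behind the grasp point.
Start: joints at [1.25, 0.13, 1.488, -0, 1.523, -0.085], TCP at [0.14, 0.583, 0.236] pointing down, gripper open.
Joint ranges: [-2.96, 2.96], [-0.89, 2.26], [0.02, 2.5], [-1.34, 4.48], [0, 2.73], [-2.66, 2.66]. Speed limits (rad/s): [2.39, 2.39, 2.79, 3.14, 3.14, 3.14].

## Interface

Orientations are given as a rotation vector (axis times angle).
In Python, from plant import telemetry, viewer, order gives the robot as it stands.
- The arm moves only by the tool send_rows, never from a script. Its argument "plan" is a list that holds one entry, the list of rows, each a list of 5 numbers: the closure, from -1 (fully open) to 1 (shut), then the shift along the world's x, y, z normalised to -1 to 1, where 1 is 0.2 m, then the turn about the world's z normalised to -1 to 1, where 1 is 60 degrees. A call has 1 to 20 rows; each row is the pose to reach, as a shift and turn from the pose commanded when the call began; what a row does not reach only later rows make up. A row lasts 1/12 s, in which the tool goes at most 41.7 mm and 7.16 degrees, less where a joint would pass 70% of its speed; a pose out of reach is approached as far as the arm can. A call with a number of a shift or a turn outside -1 to 1 is refused whole. A call with a gripper value outside its range is refused whole. The fingers move at their own pace and stop on an object; "force" is the grip in N (left out, the last holds). Time passes only in rows, so rows that repeat a pose let the fingers close. It gives the time, the measured TCP pose, the force, the opening and the grip force at its end, in the units of the state.
- telemetry.read_state(): the state, without advancing time (a new reading comes with each control period).
- viewer.read_camera(name): name is "scene" or "top" or "wrist"; returns (picture, depth): 400x640x3 uint8, blue, green, red; 400x640 float32, m along the optical axis (not along the pixel's ray), 0 where there is no reading.
- viewer.calibration(name): a dict with "camera_matrix" (3x3 intrinsics, pixels), "extrinsics" (4x4, takes a point from camera to world coordinates); the wrist camera has in their place "hand_eye" (4x4, takes a point from camera to tool coordinates, whose origin is the TCP and whose axes are the flange's). Camera axes: x right, y up, looking along -z (the intrinsics and any distortion apply to the point x, -y, -z); pixel columns grow to the right and rows downward; lengths in m; the calibration is good to about 2 mm. A picture is of the moment at which its call begins: read the wrist's pose just before it. calibration takes no time and is no camera call.
- order.close_job(): hands the job in; it is judged then, once.
The state is a dict: "t": time; "q": joint angles; "dq": joint speeds; "joint_torque": joint torques, N m; "tool_pos": TCP position; "orientation": TCP orientation; "force": force on the tool from outside, world axes, zero at the start; "wrist_torque": the same for the moment, N m; "opening": finger opening in m; "gripper_force": force on a finger pad.
Only numpy, scipy, OpenCV 4.12 (cv2) and the standard library are available. Lean on these libraries where they do the work, as an engineer would, in place of code of your own. Each camera call takes 0.05 s, during which the arm holds its last target. There are 200 camera calls.

## Task

Put the long yellow screwdriver away: pull the top drawer of the small bench unit out to its stop, lay the screwdriver flat in the empty wide lane with its blade towards the back of the drawer and its handle at the front, then push the drawer fully shut without slamming it. Leave the blue screwdriver, the tape and the brown bottle where they are.

Things in the scene. Friction and masses are not known exactly. Their poses are not given: they have to be found in the camera images.
- drawer_unit: small grey steel drawer unit, two blue fronts, 220 deep (x) x 174 wide (y) x 140 high, fixed. Origin: centre of its underside; front faces its -x. Steel body x -110 to +110; top plate z 132 to 140, so the roof over the top drawer is at 132, its front edge at x -110. The lower drawer does not move; its like handle juts out 48 above the bench
- drawer (a joint): travel of the top drawer in m: 0 shut, 0.090 fully out at its stop; slides along the unit's -x, friction about 4 N. Front plate 10 thick, 172 wide, 74 to 138 mm above the bench (56 above the tray floor). Fully out, the mouth from the front plate's inner face to the roof's edge is only 90 mm long
- drawer_handle (a point): centre of the top drawer's steel bar handle, moving with the drawer: the bar runs along the unit's y, 90 long, 10 thick, on two end posts, 118 above the bench (20 below the front's top edge); bar centre 45 mm in front of the front plate
- lane (a point): centre of the floor of the drawer's empty lane, moves with the drawer; axes as the unit's. Lane 190 long (x -95 front plate's inner face, +95 tray's back wall), 74 wide (y +-37), floor 82 above the bench, roof 50 above the floor. +y wall 36 high; at -y a divider 25 high, 4 thick, then a 66 wide lane that holds blue-handled cutters
- yellow_driver: long precision screwdriver, yellow handle, loose, 180 long, about 0.06 kg. Origin: centre of its underside. Lies along its y: handle from y 0 to +90 (18 wide, 19 high), thin steel shaft (4 mm) from y 0 to -90 (blade tip), its axis 9.5 mm above the underside
- handle_end (a point): end of the yellow handle, on the screwdriver's axis (its y +90, z +9.5)
- blade_tip (a point): tip of the screwdriver's blade, on its axis (its y -90, z +9.5)
- blue_driver: bystander: shorter screwdriver with blue handle, 160 long along its y, 17 wide; origin centre of underside. Leave alone
- black_tape: bystander: roll of black tape lying flat, 62 across, 19 high; origin centre of underside
- flux_bottle: bystander: brown bottle with black cap, 37 across, 102 high; origin centre of underside
Mind the look-alikes: they are no part of the job. What is meant by the yellow_driver is not turquoise, and is the larger of those in its own colour.

How it is judged:
By the outcome, as a careful person would: the job done as asked, in the order asked, and still so for the second after the job is handed in, with the robot touching nothing.
It also fails if it takes over 64 s, if anything falls off the work surface, if the arm or the gripper's body presses on something with over 40 N, if the wrist force passes 120 N, or if a joint passes its speed limit or range.

## Working session

There is one attempt and no reset: what is moved stays moved. The work goes in short steps, Python scripts to look and compute and a tool call to move; the robot and the scene stay as the last step left them, time stands still between calls to the robot, and variables do not carry over. Pictures are saved under pics/ and viewed, at most 10 in all, crops included, and the job is handed in when it is done.

Besides the shell and the picture viewer there is one more tool, called after "Emit:" by a JSON object that holds its "name" and its "arguments", one argument or row to a line. send_rows: Moves the arm, as the interface text tells. Scaled input: -1 to 1 covers 0.2 m each way for a shift and 60 degrees each way for a turn. Its arguments: {"type":"object","properties":{"plan":{"type":"array"},"force":{"type":"number"}},"required":["plan"]}

```bash
mkdir -p pics; ls
cat > h.py <<'E'
import numpy as np, cv2
from plant import telemetry, viewer, order
def cloud(name):
    s=telemetry.read_state(); im,d=viewer.read_camera(name); c=viewer.calibration(name)
    K=np.array(c["camera_matrix"]); 
    if name=="wrist":
        T=np.eye(4);T[:3,:3]=cv2.Rodrigues(np.array(s["orientation"],float))[0];T[:3,3]=s["tool_pos"]
        E=T@np.array(c["hand_eye"])
    else: E=np.array(c["extrinsics"])
    v,u=np.mgrid[:400,:640]
    x=(u-K[0,2])/K[0,0]*d; y=(v-K[1,2])/K[1,1]*d
    P=np.stack([x,-y,-d,np.ones_like(d)],-1)@E.T
    P=P[...,:3]; P[d==0]=np.nan
    return im,P,c,E
E
python3 - <<'E'
from h import *
for n in ("scene","top"):
    im,P,c,E=cloud(n); cv2.imwrite(f"pics/{n}0.png",im); np.save(f"{n}0.npy",P)
    print(n,{k:np.array(v).round(3).tolist() if not isinstance(v,str) else v for k,v in c.items()})
print(telemetry.read_state())
E
```

```text
pics
scene {'camera_matrix': [[506.821, 0.0, 314.954], [0.0, 506.821, 201.44], [0.0, 0.0, 1.0]], 'extrinsics': [[0.617, 0.611, -0.496, -0.065], [-0.787, 0.467, -0.403, -0.317], [-0.015, 0.639, 0.769, 1.022], [0.0, 0.0, 0.0, 1.0]]}
top {'camera_matrix': [[361.59, 0.0, 317.126], [0.0, 361.59, 199.926], [0.0, 0.0, 1.0]], 'extrinsics': [[0.025, 0.995, -0.099, 0.443], [-0.999, 0.027, 0.019, 0.188], [0.021, 0.098, 0.995, 0.962], [0.0, 0.0, 0.0, 1.0]]}
{'t': 0.1, 'q': array([ 1.24960994e+00,  1.31059341e-01,  1.48913768e+00,  1.93923945e-05,
        1.52299964e+00, -8.53499278e-02]), 'dq': array([-8.49407241e-04,  2.42244828e-05, -2.26529009e-03,  2.06754222e-03,
       -9.84643887e-04, -1.40541001e-03]), 'joint_torque': array([ 5.99420673e-04, -5.61342752e+01, -4.93093336e+01,  7.70418369e-02,
        2.90281232e-02, -7.16339969e-05]), 'tool_pos': array([0.13998757, 0.58295908, 0.23472599]), 'orientation': array([-3.69554168e-01, -3.11943496e+00,  2.46129138e-03]), 'force': array([-0.71161885, -0.04320629, -0.75139492]), 'wrist_torque': array([ 0.04203956,  0.03430822, -0.0230483 ]), 'gripper_force': 0.0, 'opening': 0.0932375626260485}
```

View pics/scene0.png

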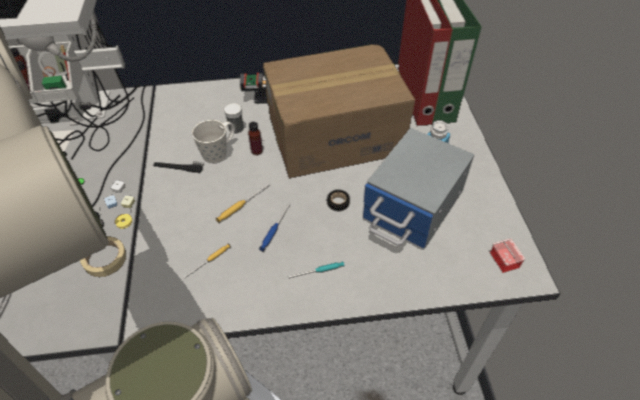

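View pics/top0.png

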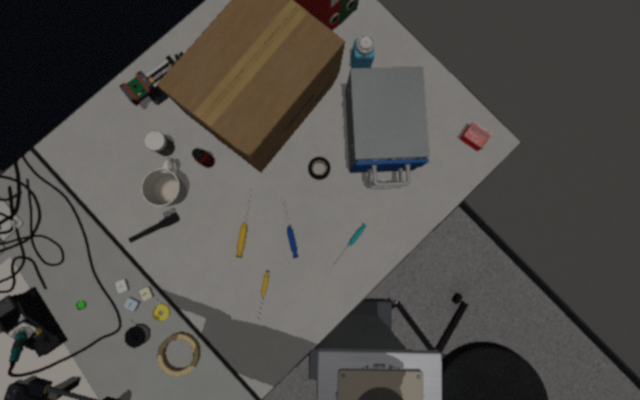

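The scene view shows the drawer unit at about (415,185), the large yellow driver at (243,203), the small yellow look-alike at (210,260), blue at (275,228) and tape at (338,200). In the top view they are at: unit (388,115), large yellow (245,225), small yellow (265,290), blue (290,235), tape (319,168), bottle (203,158).

Run:
```python
import numpy as np, cv2
for n,roi,yr in (("top",(340,430,55,185),(225,270,180,265)),("scene",(360,475,125,245),(205,280,175,225))):
    P=np.load(f"{n}0.npy"); im=cv2.imread(f"pics/{n}0.png"); hsv=cv2.cvtColor(im,cv2.COLOR_BGR2HSV)
    u0,u1,v0,v1=roi; Q=P[v0:v1,u0:u1].reshape(-1,3)
    q=Q[(Q[:,2]>.134)&(Q[:,2]<.15)]
    r=cv2.minAreaRect((q[:,:2]*1000).astype(np.float32)); print(n,"unit top",len(q),r,np.median(q[:,2]), cv2.boxPoints(r).round().tolist())
    # handle/front points
    b=Q[(Q[:,2]>.108)&(Q[:,2]<.126)]; print(" handle-height pts: x min",b[:,0].min() if len(b) else None, len(b))
    u0,u1,v0,v1=yr; H=hsv[v0:v1,u0:u1]; R=P[v0:v1,u0:u1]
    m=(H[...,0]>12)&(H[...,0]<32)&(H[...,1]>120)&(H[...,2]>90)
    k,l,st,ce=cv2.connectedComponentsWithStats(m.astype(np.uint8)); i=1+st[1:,4].argmax(); m=l==i
    p=R[m]; rr=cv2.minAreaRect((p[:,:2]*1000).astype(np.float32)); print(" yellow",m.sum(),st[i],rr,np.nanmedian(p[:,2]),np.nanmax(p[:,2]),cv2.boxPoints(rr).round().tolist())
    dd=np.abs(R[...,2]); print(" table z",np.nanmedian(P[180:260,225:300,2]))
```

```text
top unit top 7013 ((748.6702270507812, 19.62726593017578), (267.6666259765625, 198.73977661132812), 3.61665678024292) 0.1402589362685588 [[609.0, 110.0], [621.0, -88.0], [889.0, -71.0], [876.0, 127.0]]
 handle-height pts: x min 0.5680459028687996 466
 yellow 185 [ 12  43  10  34 185] ((429.0866394042969, 363.5570068359375), (16.319929122924805, 86.00865173339844), 83.15167999267578) 0.017362286701839813 0.02242632344774942 [[385.0, 361.0], [471.0, 350.0], [473.0, 367.0], [387.0, 377.0]]
 table z 0.00042790790628693953
scene unit top 5488 ((728.6564331054688, 61.92987823486328), (238.783935546875, 282.16912841796875), 4.031847953796387) 0.14247421378104907 [[600.0, 194.0], [619.0, -87.0], [858.0, -70.0], [838.0, 211.0]]
 handle-height pts: x min 0.5644986723308393 939
 yellow 169 [ 12  26  28  20 169] ((430.7114562988281, 362.88299560546875), (15.367231369018555, 87.15483093261719), 83.21461486816406) 0.018075840795403364 0.026770934867777374 [[387.0, 360.0], [473.0, 350.0], [475.0, 365.0], [388.0, 376.0]]
 table z 0.002678061433027068
```

```bash
cat > unit.py <<'E'
from h import *
def fit(n,P,im,roi):
    hsv=cv2.cvtColor(im,cv2.COLOR_BGR2HSV)
    m=np.zeros(im.shape[:2],np.uint8); u0,u1,v0,v1=roi
    m[v0:v1,u0:u1]=((np.abs(P[...,2]-.141)<.006)&(hsv[...,1]<60))[v0:v1,u0:u1]
    m=cv2.morphologyEx(m,cv2.MORPH_OPEN,np.ones((7,7)))
    p=P[m>0]; r=cv2.minAreaRect((p[:,:2]*1000).astype(np.float32)); print(n,"top plate",m.sum(),np.round(r[0],1),np.round(r[1],1),round(r[2],2))
    b=np.zeros_like(m); b[v0:v1,u0:u1]=((hsv[...,0]>95)&(hsv[...,0]<125)&(hsv[...,1]>100))[v0:v1,u0:u1]
    q=P[(b>0)&(P[...,2]>.08)&(P[...,2]<.145)]; 
    if len(q): r=cv2.minAreaRect((q[:,:2]*1000).astype(np.float32)); print("  blue front",len(q),np.round(r[0],1),np.round(r[1],1),round(r[2],2))
    h=P[v0:v1,u0:u1]; h=h[(h[...,2]>.114)&(h[...,2]<.128)&(h[...,0]<q[:,0].min()-.01)] if len(q) else h[:0]
    if len(h)>5: r=cv2.minAreaRect((h[:,:2]*1000).astype(np.float32)); print("  bar",len(h),np.round(r[0],1),np.round(r[1],1),round(r[2],2),h[:,2].max())
E
python3 - <<'E'
from unit import *
for n,roi in (("top",(345,432,60,190)),("scene",(360,475,130,245))):
    fit(n,np.load(f"{n}0.npy"),cv2.imread(f"pics/{n}0.png"),roi)
E
```

```text
top top plate 6642 [739.8   7.1] [221.4 175.1] 3.7
  blue front 520 [620.4   2. ] [  9.9 166.5] 4.08
  bar 231 [582.7  -2.6] [34.  88.9] 0.04 0.12764495587113056
scene top plate 4593 [738.1   9.1] [221.5 174.7] 3.85
  blue front 1184 [643.2   0.7] [ 60.1 167.8] 4.17
  bar 233 [581.1  -1. ] [90.6 33.6] 89.93 0.1278992703707904
```

Emit:
{"name": "send_rows", "arguments": {
  "plan": [
    [[1, 0.8, -1, 0, 0.288], [1, 0.8, -1, 0, 0.288], [1, 0.8, -1, 0, 0.288], [1, 0.8, -1, 0, 0.288], [1, 0.8, -1, 0, 0.288], [1, 0.8, -1, 0, 0.288], [1, 0.8, -1, 0, 0.288]]
  ],
  "force": 10
}}

```text
t: 0.68
tool_pos: [0.303, 0.3792, 0.2353]
orientation: [-0.098, 3.139, -0.003]
force: [-0.2, 0.5, -0.5]
opening: 0.0509
gripper_force: 0.0
```

Emit:
{"name": "send_rows", "arguments": {
  "plan": [
    [[1, 0.8, -1, 0, 0], [1, 0.8, -1, 0, 0], [1, 0.8, -1, 0, 0], [1, 0.8, -1, 0, 0], [1, 0.8, -1, 0, 0], [1, 0.8, -1, 0, 0], [1, 0.8, -1, 0, 0]]
  ]
}}

```text
t: 1.27
tool_pos: [0.4629, 0.1789, 0.2353]
orientation: [-0.096, 3.139, -0.003]
force: [0.7, -0.2, -0.4]
opening: 0.0042
gripper_force: 0.0
```

Emit:
{"name": "send_rows", "arguments": {
  "plan": [
    [[1, 0.695, -0.92, 0, 0], [1, 0.695, -0.92, 0, 0], [1, 0.695, -0.92, 0, 0], [1, 0.695, -0.92, 0, 0], [1, 0.695, -0.92, 0, 0], [1, 0.695, -0.92, 0, 0], [1, 0.695, -0.92, 0, 0], [1, 0.695, -0.92, 0, 0]]
  ]
}}

```text
t: 1.93
tool_pos: [0.5993, -0.001, 0.2346]
orientation: [0.1, -3.138, -0.001]
force: [-0.2, 0.4, -0.2]
opening: 0.0007
gripper_force: 0.0
```

Run:
```python
from unit import *
im,P,c,E=cloud("wrist"); cv2.imwrite("pics/w1.png",im); s=telemetry.read_state(); print(s["t"],s["tool_pos"],s["orientation"],s["opening"],s["q"])
b=P[(np.abs(P[...,2]-.121)<.006)]; b=b[(b[:,0]<.60)&(b[:,0]>.54)&(np.abs(b[:,1])<.06)]; print(len(b),np.round(np.nanmedian(b,0),4), np.nanmin(b,0),np.nanmax(b,0))
```

```text
1.9833 [5.98838010e-01 9.26129310e-06 2.34860216e-01] [ 1.02392876e-01 -3.13841929e+00 -1.20751446e-03] 0.0007457270235364136 [-8.59419276e-02  1.29072713e-01  1.49105323e+00  5.86562157e-04
  1.52305039e+00 -1.72199482e+00]
1637 [ 5.732e-01 -2.000e-04  1.214e-01] [ 0.56365237 -0.04668063  0.11662129] [0.5999724  0.04390415 0.12436324]
```

View pics/w1.png

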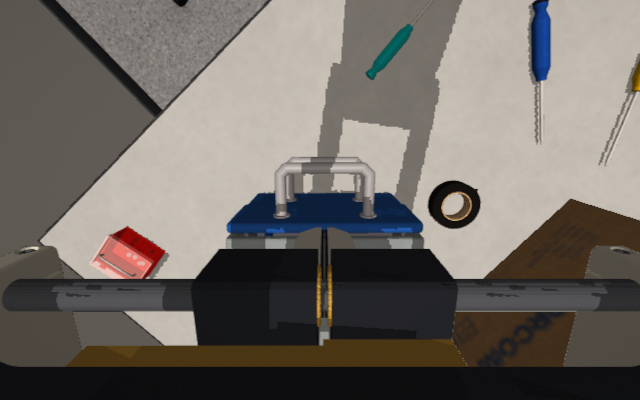

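Emit:
{"name": "send_rows", "arguments": {
  "plan": [
    [[1, 0, 0, -0.15, 0], [1, 0, 0, -0.3, 0], [1, 0, 0, -0.45, 0], [1, 0, 0, -0.59, 0], [1, 0, 0, -0.59, 0], [1, 0, 0, -0.59, 0]]
  ]
}}

```text
t: 2.48
tool_pos: [0.5972, 0.0011, 0.1163]
orientation: [0.106, -3.136, -0.001]
force: [-0.0, -0.1, 1.0]
opening: 0.0004
gripper_force: 0.0
```

Emit:
{"name": "send_rows", "arguments": {
  "plan": [
    [[1, -0.04, -0.003, 0, 0], [1, -0.08, -0.005, 0, 0], [1, -0.12, -0.008, 0, 0], [1, -0.16, -0.011, 0, 0], [1, -0.2, -0.013, 0, 0], [1, -0.24, -0.016, 0, 0], [1, -0.28, -0.019, 0, 0], [1, -0.32, -0.021, 0, 0], [1, -0.36, -0.024, 0, 0], [1, -0.4, -0.027, 0, 0], [1, -0.43, -0.029, 0, 0], [1, -0.46, -0.031, 0, 0]]
  ]
}}

```text
t: 3.48
tool_pos: [0.5084, -0.0067, 0.1202]
orientation: [-0.103, 3.134, -0.0]
force: [5.3, 1.9, 3.3]
opening: 0.0003
gripper_force: 2.4
```

Emit:
{"name": "send_rows", "arguments": {
  "plan": [
    [[1, -0.02, -0.001, -0.01, 0], [1, -0.04, -0.003, -0.02, 0], [1, -0.055, -0.004, -0.02, 0], [1, -0.07, -0.005, -0.02, 0], [1, -0.085, -0.006, -0.02, 0], [1, -0.085, -0.006, -0.02, 0]]
  ]
}}

```text
t: 3.98
tool_pos: [0.4975, -0.0079, 0.115]
orientation: [-0.102, 3.121, -0.0]
force: [45.3, 2.9, -27.5]
opening: 0.0004
gripper_force: 22.4
```

Emit:
{"name": "send_rows", "arguments": {
  "plan": [
    [[1, 0.04, 0.003, 0, 0], [1, 0.1, 0.007, 0, 0], [1, 0.1, 0.007, 0.1, 0], [1, 0.1, 0.007, 0.3, 0], [1, 0.1, 0.007, 0.6, 0], [1, 0.1, 0.2, 0.6, 0], [1, 0, 0.4, 0.6, -0.1], [1, -0.1, 0.6, 0.6, -0.18], [1, -0.2, 0.8, 0.6, -0.18], [-0.2, -0.35, 1, 0.6, -0.18], [-0.2, -0.35, 1, 0.6, -0.18]]
  ]
}}

```text
t: 4.9
tool_pos: [0.4166, 0.1945, 0.2326]
orientation: [-0.189, -3.132, 0.0]
force: [-0.2, 0.1, -0.2]
opening: 0.0095
gripper_force: 0.0
```

Run:
```python
from unit import *
im,P,c,E=cloud("top"); cv2.imwrite("pics/t2.png",im); np.save("t2.npy",P)
s=telemetry.read_state(); print(s["t"],s["tool_pos"],s["opening"])
fit("top",P,im,(345,432,60,230))
im,P,c,E=cloud("scene"); cv2.imwrite("pics/s2.png",im);fit("scene",P,im,(340,475,130,270))
cv2.imwrite("pics/s2c.png",np.hstack([cv2.resize(cv2.imread("pics/t2.png")[60:260,200:450],None,fx=1.6,fy=1.6),cv2.resize(im[120:320,200:450],None,fx=1.6,fy=1.6)]))
```

```text
4.95 [0.41601291 0.19552744 0.23267401] 0.013391746575972904
top top plate 6605 [739.2   6.9] [220.9 174.9] 3.81
  blue front 592 [581.8  -1.6] [104.6 168.1] 3.63
  bar 239 [496.8  -8.9] [35.  90.3] 0.32 0.12672276926092618
scene top plate 4692 [740.4   9.1] [225.1 175.2] 3.74
  blue front 1294 [713.5  51.1] [425.5 166.5] 17.23
  bar 254 [495.5  -6.1] [34.6 91.5] 0.03 0.12782147516668163
```

View pics/s2c.png

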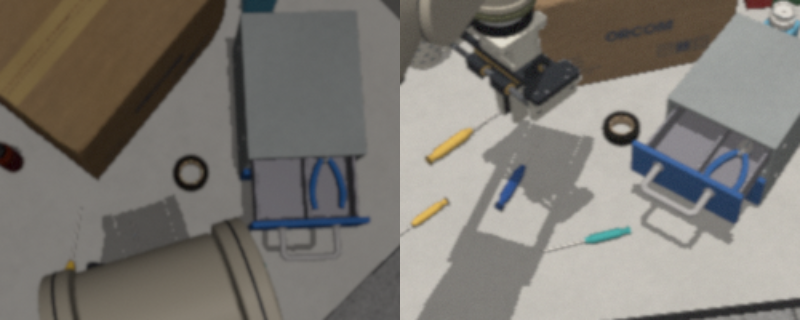

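Run:
```python
from h import *
th=np.radians(3.8); U=np.array([[np.cos(th),np.sin(th)],[-np.sin(th),np.cos(th)]])
for f,g in (("top0","top0"),("t2","t2")):
    P=np.load(f+".npy"); im=cv2.imread(f"pics/{g}.png"); hsv=cv2.cvtColor(im,cv2.COLOR_BGR2HSV)
    b=(hsv[...,0]>95)&(hsv[...,0]<125)&(hsv[...,1]>100)&(P[...,2]>.132)&(P[...,2]<.145)
    b[:,:345]=0;b[:60]=0;b[:,432:]=0
    q=(P[b][:,:2]-[.739,.008])@U.T; q=q[q[:,0]<-.09]; print(f,len(q),np.percentile(q[:,0],[2,10,50,90,98]).round(4),np.percentile(q[:,1],[1,99]).round(4))
    m=(np.abs(P[...,2]-.122)<.006); m[:,:345]=0;m[:150]=0;m[:,432:]=0
    q=(P[m][:,:2]-[.739,.008])@U.T; q=q[(q[:,0]<-.14)&(np.abs(q[:,1])<.04)]; q=q[q[:,0]<q[:,0].min()+.025]; print("bar",len(q),np.percentile(q[:,0],[1,5,25,50,75,95]).round(4))
# lane: floor pts in t2
    m=(np.abs(P[...,2]-.082)<.005); m[:,:345]=0;m[:60]=0;m[:,432:]=0
    q=(P[m][:,:2]-[.739,.008])@U.T; q=q[(q[:,0]>-.2)&(q[:,0]<-.11)]; 
    if f=="t2": print(len(q),np.histogram(q[:,1],bins=np.arange(-.09,.095,.01)))
```

```text
top0 295 [-0.123  -0.1226 -0.1193 -0.1154 -0.114 ] [-0.0805  0.0837]
bar 166 [-0.1727 -0.1722 -0.1703 -0.1674 -0.1643 -0.1545]
t2 292 [-0.2095 -0.209  -0.2053 -0.2017 -0.2004] [-0.0803  0.0836]
bar 174 [-0.2593 -0.2587 -0.2563 -0.2534 -0.2502 -0.2394]
1541 (array([  0,  56,  54,  86, 134, 127,  69,  47,  55, 139, 134, 138, 137,
       137, 133,  78,  17,   0]), array([-9.00000000e-02, -8.00000000e-02, -7.00000000e-02, -6.00000000e-02,
       -5.00000000e-02, -4.00000000e-02, -3.00000000e-02, -2.00000000e-02,
       -1.00000000e-02, -4.16333634e-17,  1.00000000e-02,  2.00000000e-02,
        3.00000000e-02,  4.00000000e-02,  5.00000000e-02,  6.00000000e-02,
        7.00000000e-02,  8.00000000e-02,  9.00000000e-02]))
```

Emit:
{"name": "send_rows", "arguments": {
  "plan": [
    [[1, 0.457, -0.25, 0, 0.1], [1, 0.457, -0.6, 0, 0.18], [1, 0.457, -0.993, 0, 0.18], [1, 0.457, -0.993, 0, 0.18], [1, 0.457, -0.993, 0, 0.18], [1, 0.457, -0.993, 0, 0.18], [1, 0.457, -0.993, 0, 0.18], [1, 0.457, -0.993, 0, 0.18], [1, 0.457, -0.993, -0.3, 0.18], [1, 0.457, -0.993, -0.59, 0.18], [1, 0.457, -0.993, -0.59, 0.18], [1, 0.457, -0.993, -0.59, 0.18]]
  ]
}}

```text
t: 6.0
tool_pos: [0.5053, -0.0052, 0.1074]
orientation: [0.104, -3.126, -0.003]
force: [-1.0, 0.2, -1.5]
opening: 0.0008
gripper_force: 0.0
```

Emit:
{"name": "send_rows", "arguments": {
  "plan": [
    [[1, -0.02, -0.001, 0, 0], [1, -0.04, -0.003, 0, 0], [1, -0.05, -0.003, 0, 0], [1, -0.06, -0.004, 0, 0], [1, -0.065, -0.004, 0, 0], [1, -0.07, -0.005, 0, 0], [1, -0.075, -0.005, 0, 0], [1, -0.075, -0.005, 0, 0]]
  ]
}}

```text
t: 6.67
tool_pos: [0.498, -0.0077, 0.117]
orientation: [-0.103, 3.136, -0.001]
force: [3.7, 1.2, 2.3]
opening: 0.0003
gripper_force: 2.1
```

Emit:
{"name": "send_rows", "arguments": {
  "plan": [
    [[1, -0.005, 0, 0, 0], [1, -0.01, -0.001, 0, 0], [1, -0.015, -0.001, 0, 0], [1, -0.015, -0.001, 0, 0], [1, -0.015, -0.001, 0, 0]]
  ]
}}

```text
t: 7.08
tool_pos: [0.4978, -0.0077, 0.1172]
orientation: [-0.103, 3.13, -0.0]
force: [20.3, 1.9, -8.1]
opening: 0.0002
gripper_force: 10.0
```

```bash
cat > drw.py <<'E'
from h import *
th=np.radians(3.8); U=np.array([[np.cos(th),np.sin(th)],[-np.sin(th),np.cos(th)]])
def drawer(n="top"):
    im,P,c,E=cloud(n); hsv=cv2.cvtColor(im,cv2.COLOR_BGR2HSV)
    b=(hsv[...,0]>95)&(hsv[...,0]<125)&(hsv[...,1]>100)&(P[...,2]>.132)&(P[...,2]<.145)
    q=(P[b][:,:2]-[.739,.008])@U.T; q=q[(q[:,0]<-.09)&(q[:,0]>-.25)&(np.abs(q[:,1])<.095)]
    print("travel ~",-.1193-np.median(q[:,0]),len(q)); return im,P
E
python3 - <<'E'
from drw import *
drawer(); s=telemetry.read_state(); print(s["force"],s["tool_pos"])
E
```

```text
travel ~ 0.08454904784186075 22
[19.9079938   1.21555925 -7.95245612] [ 0.49776922 -0.00774091  0.11719768]
```

Emit:
{"name": "send_rows", "arguments": {
  "plan": [
    [[1, 0.008, 0, 0, 0], [1, 0.015, 0.001, 0, 0], [1, 0.022, 0.001, 0, 0], [1, 0.03, 0.002, 0, 0], [1, 0.05, 0.003, 0, 0], [1, 0.05, 0.003, 0, 0], [1, 0.05, 0.003, 0.15, 0], [1, 0.05, 0.003, 0.35, 0], [1, 0.05, 0.1, 0.5, 0], [1, -0.05, 0.3, 0.5, -0.05], [0.5, -0.15, 0.5, 0.5, -0.1], [0, -0.22, 0.7, 0.5, -0.177], [0, -0.22, 0.95, 0.5, -0.177], [0, -0.22, 0.95, 0.5, -0.177], [0, -0.22, 0.95, 0.5, -0.177]]
  ]
}}

```text
t: 8.38
tool_pos: [0.4485, 0.1854, 0.2155]
orientation: [-0.181, -3.136, -0.001]
force: [-0.7, -0.6, -0.2]
opening: 0.029
gripper_force: 0.0
```

Emit:
{"name": "send_rows", "arguments": {
  "plan": [
    [[0, -0.147, 0.2, 0, 0], [0, -0.147, 0.4, 0, 0], [0, -0.147, 0.6, 0, 0], [0, -0.147, 0.8, 0, 0], [0, -0.147, 0.914, 0, 0], [0, -0.147, 0.914, 0, 0], [0, -0.147, 0.914, 0, 0]]
  ]
}}

```text
t: 8.97
tool_pos: [0.42, 0.365, 0.2149]
orientation: [-0.185, -3.135, 0.002]
force: [-0.9, -0.9, -0.6]
opening: 0.0465
gripper_force: 0.0
```

Run:
```python
from drw import *
drawer()
s=telemetry.read_state(); print(s["t"],s["tool_pos"],s["orientation"],s["opening"],s["force"])
im,P,c,E=cloud("wrist"); cv2.imwrite("pics/w2.png",im)
hsv=cv2.cvtColor(im,cv2.COLOR_BGR2HSV)
m=((hsv[...,0]>12)&(hsv[...,0]<32)&(hsv[...,1]>120)&(hsv[...,2]>70)&(P[...,2]<.03)&(P[...,2]>.004)).astype(np.uint8)
k,l,st,ce=cv2.connectedComponentsWithStats(m)
for i in range(1,k):
    if st[i,4]>60:
        p=P[l==i]; r=cv2.minAreaRect((p[:,:2]*1000).astype(np.float32)); print(st[i],np.round(r[0],1),np.round(r[1],1),round(r[2],1),np.percentile(p[:,2],[5,50,95]).round(4),cv2.boxPoints(r).round().tolist())
```

```text
travel ~ 0.08614450853808982 289
9.0167 [0.42020525 0.36414759 0.21496899] [-1.86831960e-01 -3.13514015e+00  2.55562391e-03] 0.04635605303056144 [-0.06441337 -0.09657514  1.00242517]
[476   0  35  12 276] [257.  560.5] [35. 10.] 82.8 [0.0074 0.009  0.0104] [[250.0, 544.0], [260.0, 543.0], [264.0, 577.0], [254.0, 579.0]]
[513  24  14  27 119] [291.7 590. ] [27.3  3.4] 21.1 [0.0049 0.0081 0.0117] [[278.0, 587.0], [280.0, 583.0], [305.0, 593.0], [304.0, 597.0]]
[252  67  12  59 621] [317.2 301.3] [12.2 61.8] 80.6 [0.0075 0.0114 0.0137] [[286.0, 300.0], [347.0, 290.0], [349.0, 302.0], [288.0, 312.0]]
[320 153  14  71 902] [430.5 365.8] [15.8 86.3] 83.0 [0.0126 0.0161 0.0186] [[387.0, 363.0], [472.0, 353.0], [474.0, 368.0], [389.0, 379.0]]
```

View pics/w2.png

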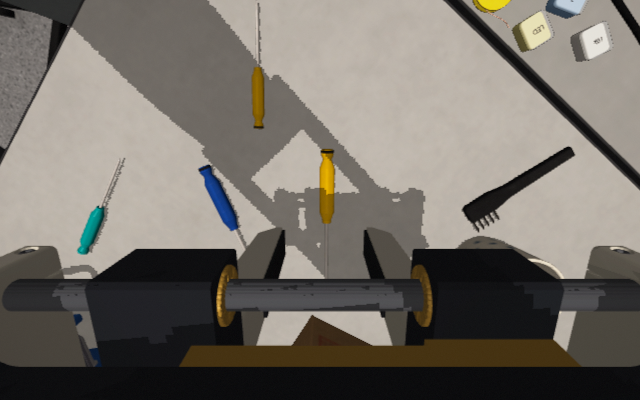

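Emit:
{"name": "send_rows", "arguments": {
  "plan": [
    [[0, 0, 0.012, -0.2, 0], [0, 0, 0.012, -0.4, 0], [0, 0, 0.012, -0.6, 0], [0, 0, 0.012, -0.75, 0], [0, 0, 0.012, -0.85, 0], [0, 0, 0.012, -0.92, 0], [0, 0, 0.012, -0.95, 0], [0, 0, 0.012, -0.965, 0], [0, 0, 0.012, -0.97, 0], [0, 0, 0.012, -0.97, 0]]
  ]
}}

```text
t: 9.9
tool_pos: [0.4211, 0.3674, 0.0228]
orientation: [0.189, 3.135, 0.002]
force: [0.6, -0.6, 1.3]
opening: 0.0463
gripper_force: 0.0
```

Emit:
{"name": "send_rows", "arguments": {
  "plan": [
    [[0, 0, 0, -0.006, 0], [0, 0, 0, -0.012, 0], [0.5, 0, 0, -0.012, 0], [1, 0, 0, -0.012, 0], [1, 0, 0, -0.012, 0], [1, 0, 0, -0.012, 0], [1, 0, 0, -0.012, 0], [1, 0, 0, -0.012, 0]]
  ],
  "force": 8
}}

```text
t: 10.57
tool_pos: [0.4201, 0.3675, 0.0193]
orientation: [0.188, 3.136, 0.0]
force: [-0.1, 0.4, 0.8]
opening: 0.0182
gripper_force: 8.0
```

Emit:
{"name": "send_rows", "arguments": {
  "plan": [
    [[1, 0, 0, 0.1, 0], [1, 0, 0, 0.25, 0], [1, 0, 0, 0.4, 0], [1, 0, 0, 0.55, 0], [1, 0, 0, 0.55, 0], [1, 0, 0, 0.55, 0]]
  ]
}}

```text
t: 11.07
tool_pos: [0.4216, 0.3685, 0.1318]
orientation: [0.187, 3.132, 0.005]
force: [0.4, 0.4, -1.0]
opening: 0.0178
gripper_force: 8.0
```

```bash
cat > drv.py <<'E'
from drw import *
def look(name="scene",tag="x"):
    s=telemetry.read_state(); im,P,c,E=cloud(name); hsv=cv2.cvtColor(im,cv2.COLOR_BGR2HSV); cv2.imwrite(f"pics/{tag}.png",im)
    tp=np.array(s["tool_pos"]); print(round(s["t"],2),tp.round(4),"F",np.round(s["force"],1),"open",round(s["opening"],4))
    m=(hsv[...,0]>12)&(hsv[...,0]<32)&(hsv[...,1]>120)&(hsv[...,2]>70)&(np.linalg.norm(P-tp,axis=-1)<.13)
    p=P[m]; 
    if len(p)<20: print("few",len(p)); return im,P
    c0=np.median(p,0); p=p[np.linalg.norm(p-c0,axis=1)<.07]
    _,_,V=np.linalg.svd(p-p.mean(0),full_matrices=False); a=V[0]*np.sign(V[0][0])
    t=(p-p.mean(0))@a; print(name,"n",len(p),"mean",p.mean(0).round(4),"axis",a.round(3),"pitch",np.degrees(np.arcsin(a[2])).round(1),"yaw",np.degrees(np.arctan2(a[1],a[0])).round(1),"ext",t.min().round(4),t.max().round(4))
    return im,P
E
python3 - <<'E'
from drv import *
look("scene","s3"); look("wrist","w3")
E
```

```text
11.07 [0.4216 0.3685 0.1318] F [ 0.4  0.4 -1. ] open 0.0178
scene n 63 mean [0.404  0.3678 0.1298] axis [ 0.975 -0.15   0.162] pitch 9.3 yaw -8.8 ext -0.0166 0.0144
11.12 [0.4204 0.3676 0.1296] F [ 1.   0.3 -0. ] open 0.0181
wrist n 8463 mean [0.3978 0.3705 0.2235] axis [ 0.12   0.993 -0.016] pitch -0.9 yaw 83.1 ext -0.0442 0.0382
```

Emit:
{"name": "send_rows", "arguments": {
  "plan": [
    [[1, -0.08, -0.05, -0.05, 0.04], [1, -0.16, -0.15, -0.1, 0.1], [1, -0.25, -0.28, -0.175, 0.15], [1, -0.258, -0.42, -0.175, 0.18], [1, -0.258, -0.56, -0.175, 0.18], [1, -0.258, -0.7, -0.175, 0.18], [1, -0.258, -0.82, -0.175, 0.18], [1, -0.258, -0.82, -0.175, 0.18]]
  ]
}}

```text
t: 11.83
tool_pos: [0.3667, 0.1997, 0.0918]
orientation: [0.105, -3.136, 0.005]
force: [0.0, -0.7, -0.4]
opening: 0.0178
gripper_force: 8.0
```

Emit:
{"name": "send_rows", "arguments": {
  "plan": [
    [[1, 0, -0.15, 0, 0], [1, 0, -0.3, 0, 0], [1, 0, -0.45, 0, 0], [1, 0, -0.6, 0, 0], [1, 0, -0.75, 0, 0], [1, 0, -0.88, 0, 0], [1, 0, -0.97, 0, 0], [1, 0, -0.997, 0, 0], [1, 0, -0.997, 0, 0], [1, 0, -0.997, 0, 0]]
  ]
}}

```text
t: 12.67
tool_pos: [0.368, 0.0046, 0.0934]
orientation: [0.107, -3.138, -0.001]
force: [-0.7, -0.5, -0.5]
opening: 0.018
gripper_force: 8.0
```

Run:
```python
from drv import *
a,_=look("scene","s4"); drawer(); b,_=look("wrist","w4")
cv2.imwrite("pics/c4.png",np.hstack([cv2.resize(a[130:330,200:400],None,fx=2,fy=2),cv2.resize(b,None,fx=.625,fy=1)]))
```

```text
12.67 [0.368  0.0046 0.0934] F [-0.7 -0.5 -0.5] open 0.018
scene n 104 mean [0.3532 0.0027 0.0924] axis [0.987 0.103 0.124] pitch 7.1 yaw 6.0 ext -0.0204 0.0168
travel ~ 0.08605616714305532 292
12.77 [0.3682 0.0051 0.0937] F [ 0.3  0.1 -0.5] open 0.0182
wrist n 9719 mean [0.3457 0.0032 0.1878] axis [ 0.07  -0.997  0.016] pitch 0.9 yaw -86.0 ext -0.0384 0.0439
```

View pics/c4.png

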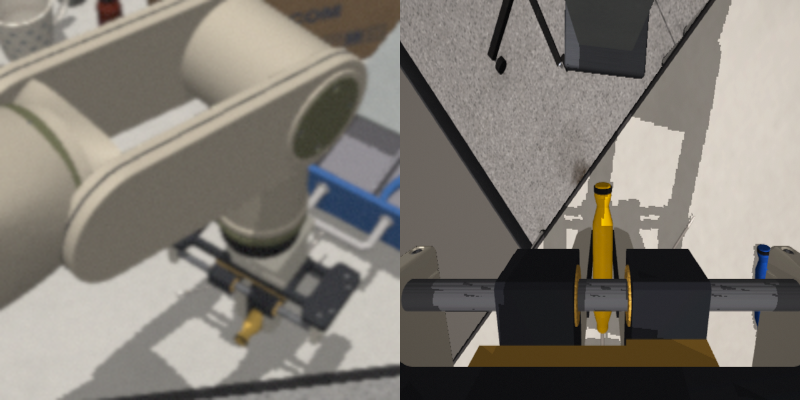

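Emit:
{"name": "send_rows", "arguments": {
  "plan": [
    [[1, 0, 0, 0.07, 0], [1, 0, 0, 0.13, 0], [1, 0.01, 0.001, 0.16, 0], [1, 0.02, 0.001, 0.19, 0], [1, 0.03, 0.002, 0.22, 0], [1, 0.045, 0.003, 0.25, 0], [1, 0.055, 0.004, 0.28, 0], [1, 0.065, 0.004, 0.31, 0], [1, 0.08, 0.005, 0.34, 0], [1, 0.095, 0.006, 0.37, 0], [1, 0.095, 0.006, 0.385, 0], [1, 0.095, 0.006, 0.385, 0]]
  ]
}}

```text
t: 13.82
tool_pos: [0.3882, 0.0051, 0.1722]
orientation: [-0.108, 3.138, -0.0]
force: [0.7, 1.2, -1.6]
opening: 0.0179
gripper_force: 8.0
```

```bash
cat >> drv.py <<'E'
def pitch():
    "handle tail seen by the wrist camera, in tool-relative unit axes"
    s=telemetry.read_state(); tp=np.array(s["tool_pos"]); im,P,c,E=cloud("wrist"); hsv=cv2.cvtColor(im,cv2.COLOR_BGR2HSV)
    D=P-tp; D[...,:2]=D[...,:2]@U.T
    m=(hsv[...,0]>12)&(hsv[...,0]<32)&(hsv[...,1]>120)&(hsv[...,2]>50)&(np.abs(D[...,1])<.011)&(D[...,0]<-.008)&(D[...,0]>-.06)&(D[...,2]<.05)&(D[...,2]>-.05)
    p=D[m&(np.arange(400)[:,None]<250)]
    f=np.polyfit(p[:,0],p[:,2],1); g=np.polyfit(p[:,0],p[:,1],1)
    print(round(s["t"],2),tp.round(4),"F",np.round(s["force"],1),"n",len(p),"pitch",np.degrees(np.arctan(f[0])).round(1),"yaw",np.degrees(np.arctan(g[0])).round(1),"x range",np.percentile(p[:,0],[1,99]).round(4),"top z at grip",f[1].round(4),"y",g[1].round(4))
    return im
E
python3 - <<'E'
from drv import *
pitch(); drawer()
E
```

```text
13.82 [0.3882 0.0051 0.1722] F [ 0.7  1.2 -1.6] n 1402 pitch -12.4 yaw -0.4 x range [-0.0365 -0.0084] top z at grip -0.0001 y -0.0002
travel ~ 0.08612170499514445 292
```

Run:
```python
from drv import *
im=pitch()
s=telemetry.read_state(); tp=np.array(s["tool_pos"]); im,P,c,E=cloud("wrist")
D=P-tp; D[...,:2]=D[...,:2]@U.T
for v in range(120,250,8):
    u=np.where((np.abs(D[v,:,1])<.003)&(D[v,:,2]<.05)&(D[v,:,2]>-.06))[0]
    if len(u): print(v,int(np.median(u)),np.median(D[v,u],0).round(4),im[v,int(np.median(u))])
a,_=look("scene","s5"); t,_,_,_=cloud("top")
cv2.imwrite("pics/c5.png",np.hstack([cv2.resize(a[130:330,240:440],None,fx=2,fy=2),im[:400,220:420],cv2.resize(t[130:290,340:440],None,fx=2,fy=2.5)]))
```

```text
13.92 [0.3876 0.0052 0.1713] F [0.1 0.1 0.1] n 1411 pitch -12.5 yaw 0.1 x range [-0.0365 -0.0082] top z at grip -0.0001 y 0.0
192 323 [-0.0355 -0.0002  0.0035] [  4 123 168]
200 324 [-0.0328  0.0001  0.0089] [  0 143 194]
208 323 [-0.0298 -0.0002  0.0121] [13 64 87]
216 324 [-0.0251  0.0001  0.01  ] [  0 177 230]
224 323 [-0.0192 -0.0002  0.0049] [  0 189 237]
232 323 [-0.0148 -0.0002  0.0045] [  1 114 156]
240 323 [-0.0102 -0.0002  0.0041] [  0 115 157]
248 324 [-0.0044  0.0001  0.001 ] [  0 105 146]
14.02 [0.3874 0.0052 0.171 ] F [ 0.7  0.4 -0.6] open 0.018
scene n 106 mean [0.372  0.0027 0.1773] axis [ 0.946  0.098 -0.308] pitch -17.9 yaw 5.9 ext -0.0188 0.026
```

View pics/c5.png

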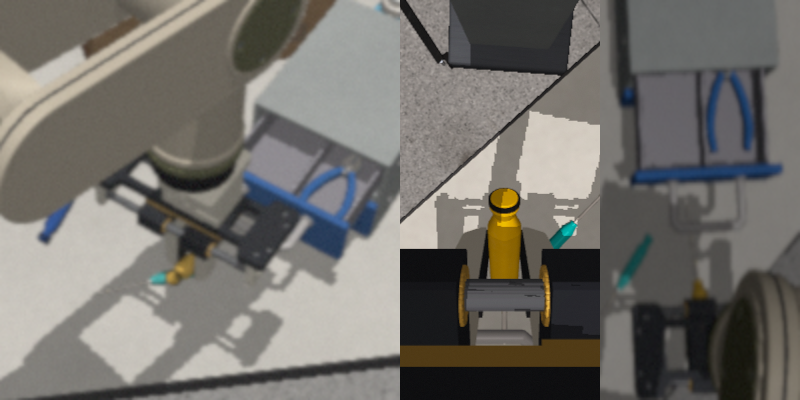

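Emit:
{"name": "send_rows", "arguments": {
  "plan": [
    [[1, 0, 0, -0.03, 0], [1, 0, 0.06, -0.03, 0], [1, -0.005, 0.12, -0.03, 0], [1, -0.01, 0.19, -0.03, 0], [1, -0.016, 0.25, -0.03, 0], [1, -0.016, 0.25, 0.05, 0], [1, -0.016, 0.25, 0.15, 0], [1, -0.016, 0.25, 0.27, 0], [1, -0.016, 0.25, 0.4, 0], [1, 0.1, 0.2, 0.4, 0], [1, 0.22, 0.15, 0.4, 0], [1, 0.34, 0.107, 0.4, 0], [1, 0.44, 0.107, 0.4, 0], [1, 0.469, 0.107, 0.4, 0], [1, 0.469, 0.107, 0.4, 0], [1, 0.469, 0.107, 0.4, 0]]
  ]
}}

```text
t: 15.45
tool_pos: [0.4806, 0.0268, 0.2505]
orientation: [0.108, -3.138, -0.0]
force: [-0.3, 0.9, -0.3]
opening: 0.0179
gripper_force: 8.0
```

Run:
```python
from drv import *
drawer(); im=pitch()
s=telemetry.read_state(); tp=np.array(s["tool_pos"]); im,P,c,E=cloud("wrist")
D=P-tp; D[...,:2]=D[...,:2]@U.T
for v in range(176,250,8):
    u=np.where((np.abs(D[v,:,1])<.003)&(D[v,:,2]<.05)&(D[v,:,2]>-.06))[0]
    if len(u): print(v,np.median(D[v,u],0).round(4))
# lane floor/divider in unit coords from top camera
im,P,c,E=cloud("top"); cv2.imwrite("pics/t6.png",im); Q=P.copy(); Q[...,:2]=(P[...,:2]-[.739,.008])@U.T
m=(np.abs(Q[...,0]+.155)<.03)&(Q[...,2]>.09)&(Q[...,2]<.13)&(np.abs(Q[...,1])<.08); print(np.histogram(Q[m][:,1],bins=np.arange(-.08,.085,.01))[0], m.sum())
print((np.array(s["tool_pos"])[:2]-[.739,.008])@U.T)
```

```text
travel ~ 0.08483720249439626 24
15.5 [0.4804 0.0269 0.2508] F [ 0.3 -0.  -0.2] n 1407 pitch -12.6 yaw -0.0 x range [-0.0366 -0.0084] top z at grip -0.0001 y -0.0
192 [-0.0356 -0.0002  0.004 ]
200 [-0.0327  0.      0.0086]
208 [-0.0299  0.      0.0124]
216 [-0.025   0.0001  0.0096]
224 [-0.0193 -0.0002  0.005 ]
232 [-0.0148 -0.0002  0.0046]
240 [-0.0102  0.0001  0.004 ]
248 [-0.0043  0.0001  0.0008]
[ 0  0  0  0  0 19 77 77  0  0  0  0  0  0  0 79] 252
[-0.25674276  0.03597663]
```

Emit:
{"name": "send_rows", "arguments": {
  "plan": [
    [[1, 0, 0, -0.1, 0], [1, 0, 0, -0.2, 0], [1, 0, 0, -0.26, 0], [1, 0, 0, -0.29, 0], [1, 0, 0, -0.29, 0], [1, 0.05, 0.003, -0.315, 0], [1, 0.1, 0.007, -0.34, 0], [1, 0.15, 0.01, -0.365, 0], [1, 0.2, 0.013, -0.39, 0], [1, 0.2, 0.013, -0.39, 0]]
  ]
}}

```text
t: 16.48
tool_pos: [0.5225, 0.0292, 0.1735]
orientation: [-0.108, 3.139, -0.0]
force: [-0.7, 0.3, -1.0]
opening: 0.018
gripper_force: 8.0
```

Run:
```python
from drv import *
pitch(); s=telemetry.read_state(); print((np.array(s["tool_pos"])[:2]-[.739,.008])@U.T)
```

```text
16.48 [0.5225 0.0292 0.1735] F [-0.7  0.3 -1. ] n 1416 pitch -12.6 yaw 0.2 x range [-0.0366 -0.0083] top z at grip -0.0002 y 0.0
[-0.21529617  0.0355494 ]
```

Emit:
{"name": "send_rows", "arguments": {
  "plan": [
    [[1, 0.05, 0.003, -0.015, 0], [1, 0.1, 0.007, -0.03, 0], [1, 0.145, 0.01, -0.04, 0], [1, 0.18, 0.012, -0.046, 0], [1, 0.22, 0.015, -0.053, 0], [1, 0.25, 0.017, -0.058, 0], [1, 0.25, 0.017, -0.058, 0]]
  ]
}}

```text
t: 17.12
tool_pos: [0.5722, 0.0326, 0.1618]
orientation: [-0.108, 3.139, -0.0]
force: [0.5, 0.7, -0.2]
opening: 0.0182
gripper_force: 8.0
```

Run:
```python
from drv import *
pitch(); s=telemetry.read_state(); print((np.array(s["tool_pos"])[:2]-[.739,.008])@U.T)
```

```text
17.12 [0.5722 0.0326 0.1618] F [ 0.5  0.7 -0.2] n 1419 pitch -12.6 yaw -0.1 x range [-0.0365 -0.0083] top z at grip -0.0003 y -0.0001
[-0.16537461  0.03567481]
```

Emit:
{"name": "send_rows", "arguments": {
  "plan": [
    [[1, 0.01, 0.001, -0.02, 0], [1, 0.02, 0.001, -0.04, 0], [1, 0.025, 0.002, -0.06, 0], [1, 0.03, 0.002, -0.08, 0], [1, 0.03, 0.002, -0.1, 0], [1, 0.03, 0.002, -0.12, 0], [1, 0.03, 0.002, -0.14, 0], [1, 0.03, 0.002, -0.14, 0]]
  ]
}}

```text
t: 17.83
tool_pos: [0.5767, 0.033, 0.1324]
orientation: [0.108, -3.138, -0.0]
force: [0.2, -0.7, -0.6]
opening: 0.018
gripper_force: 8.0
```

Run:
```python
from drv import *
pitch(); s=telemetry.read_state(); print((np.array(s["tool_pos"])[:2]-[.739,.008])@U.T, s["opening"])
```

```text
17.83 [0.5767 0.033  0.1324] F [ 0.2 -0.7 -0.6] n 1465 pitch -3.1 yaw 0.0 x range [-0.038  -0.0082] top z at grip -0.0013 y -0.0001
[-0.1601015  0.0357078] 0.017673436129586762
```

Emit:
{"name": "send_rows", "arguments": {
  "plan": [
    [[1, 0.002, 0, -0.02, 0], [1, 0.004, 0, -0.04, 0], [1, 0.006, 0, -0.06, 0], [1, 0.007, 0, -0.08, 0], [1, 0.007, 0, -0.1, 0], [1, 0.007, 0, -0.12, 0], [1, 0.007, 0, -0.135, 0], [1, 0.007, 0, -0.142, 0], [1, 0.007, 0, -0.142, 0]]
  ]
}}

```text
t: 18.63
tool_pos: [0.5785, 0.033, 0.1048]
orientation: [0.108, -3.139, -0.0]
force: [-0.3, 0.4, -0.4]
opening: 0.0178
gripper_force: 8.0
```

Run:
```python
from drv import *
pitch(); s=telemetry.read_state(); print((np.array(s["tool_pos"])[:2]-[.739,.008])@U.T, s["opening"])
```

```text
18.63 [0.5785 0.033  0.1048] F [-0.3  0.4 -0.4] n 1295 pitch 0.5 yaw 0.3 x range [-0.0337 -0.0081] top z at grip -0.0041 y 0.0001
[-0.15835327  0.03559273] 0.018137438921851604
```

Emit:
{"name": "send_rows", "arguments": {
  "plan": [
    [[0.7, 0, 0, -0.005, 0], [0.5, 0, 0, -0.005, 0], [0.35, 0, 0, -0.005, 0], [0.35, 0, 0, -0.005, 0], [0.35, 0, 0, -0.005, 0], [0.35, 0, 0, 0.1, 0], [0.35, 0, 0, 0.3, 0], [0.35, 0, 0, 0.5, 0], [0.35, -0.15, 0, 0.6, 0], [0.7, -0.35, 0, 0.6, 0], [1, -0.55, 0, 0.6, 0], [1, -0.7, 0, 0.6, 0], [1, -0.7, 0, 0.6, 0], [1, -0.7, 0, 0.6, 0]]
  ]
}}

```text
t: 19.85
tool_pos: [0.438, 0.0331, 0.2257]
orientation: [-0.108, 3.138, -0.0]
force: [0.3, 0.1, 0.2]
opening: 0.0029
gripper_force: 0.0
```

Run:
```python
from drv import *
im,P=drawer(); s=telemetry.read_state(); print(s["t"],s["tool_pos"],s["opening"])
sc,Ps,_,_=cloud("scene"); cv2.imwrite("pics/c7.png",np.hstack([cv2.resize(im[60:260,320:460],None,fx=2.5,fy=2.5),cv2.resize(sc[120:320,300:480],None,fx=2.5,fy=2.5)]))
for I,Q in ((im,P),(sc,Ps)):
    hsv=cv2.cvtColor(I,cv2.COLOR_BGR2HSV); q=Q.copy(); q[...,:2]=(Q[...,:2]-[.739,.008])@U.T
    m=(hsv[...,0]>12)&(hsv[...,0]<34)&(hsv[...,1]>100)&(q[...,0]>-.22)&(q[...,0]<-.1)&(np.abs(q[...,1])<.09); p=q[m]; print(len(p),p.min(0).round(4),np.median(p,0).round(4),p.max(0).round(4)) if len(p) else print(0)
```

```text
travel ~ 0.08625779914509248 162
19.9 [0.43909065 0.03300178 0.22589801] 0.0011275999569355097
234 [-0.1947  0.0271  0.0796] [-0.1511  0.0362  0.0992] [-0.1058  0.0432  0.1045]
0
```

View pics/c7.png

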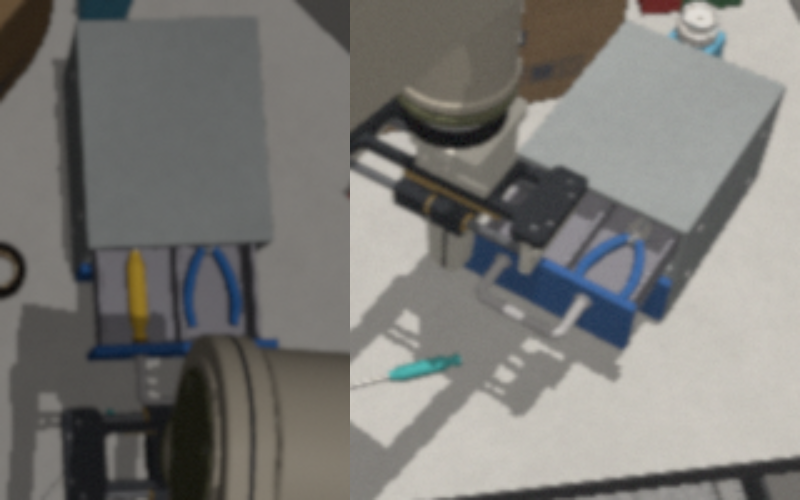

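Emit:
{"name": "send_rows", "arguments": {
  "plan": [
    [[1, 0.087, -0.1, 0, 0], [1, 0.087, -0.215, 0, 0], [1, 0.087, -0.215, -0.1, 0], [1, 0.087, -0.215, -0.3, 0], [1, 0.087, -0.215, -0.48, 0], [1, 0.087, -0.215, -0.545, 0], [1, 0.087, -0.215, -0.545, 0], [1, 0.087, -0.215, -0.545, 0]]
  ],
  "force": 10
}}

```text
t: 20.62
tool_pos: [0.4563, -0.0101, 0.1157]
orientation: [0.108, -3.138, -0.001]
force: [0.3, -1.0, 0.9]
opening: 0.0004
gripper_force: 0.0
```

Emit:
{"name": "send_rows", "arguments": {
  "plan": [
    [[1, 0.015, 0.001, 0, 0], [1, 0.03, 0.002, 0, 0], [1, 0.045, 0.003, 0, 0], [1, 0.06, 0.004, 0, 0], [1, 0.075, 0.005, 0, 0], [1, 0.09, 0.006, 0, 0], [1, 0.105, 0.007, 0, 0], [1, 0.12, 0.008, 0, 0], [1, 0.135, 0.009, 0, 0], [1, 0.15, 0.01, 0, 0], [1, 0.165, 0.011, 0, 0], [1, 0.18, 0.012, 0, 0], [1, 0.195, 0.013, 0, 0], [1, 0.21, 0.014, 0, 0], [1, 0.225, 0.015, 0, 0], [1, 0.24, 0.016, 0, 0], [1, 0.255, 0.017, 0, 0], [1, 0.27, 0.018, 0, 0], [1, 0.285, 0.019, 0, 0], [1, 0.3, 0.02, 0, 0]]
  ]
}}

```text
t: 22.28
tool_pos: [0.5164, -0.006, 0.1162]
orientation: [0.108, -3.14, 0.0]
force: [-3.7, -1.1, 3.8]
opening: 0.0003
gripper_force: 2.2
```

Pushing steadily at about 4 N; on to the last 45 mm.

Emit:
{"name": "send_rows", "arguments": {
  "plan": [
    [[1, 0.015, 0.001, 0, 0], [1, 0.03, 0.002, 0, 0], [1, 0.045, 0.003, 0, 0], [1, 0.06, 0.004, 0, 0], [1, 0.075, 0.005, 0, 0], [1, 0.09, 0.006, 0, 0], [1, 0.105, 0.007, 0, 0], [1, 0.12, 0.008, 0, 0], [1, 0.135, 0.009, 0, 0], [1, 0.15, 0.01, 0, 0], [1, 0.16, 0.011, 0, 0], [1, 0.17, 0.011, 0, 0], [1, 0.178, 0.012, 0, 0], [1, 0.185, 0.012, 0, 0], [1, 0.19, 0.013, 0, 0], [1, 0.195, 0.013, 0, 0], [1, 0.2, 0.013, 0, 0], [1, 0.2, 0.013, 0, 0]]
  ]
}}

```text
t: 23.78
tool_pos: [0.5563, -0.0033, 0.1162]
orientation: [-0.108, 3.14, 0.0]
force: [-2.6, -0.1, 2.3]
opening: 0.0006
gripper_force: 1.4
```

Emit:
{"name": "send_rows", "arguments": {
  "plan": [
    [[1, 0.005, 0, 0, 0], [1, 0.01, 0.001, 0, 0], [1, 0.015, 0.001, 0, 0], [1, 0.02, 0.001, 0, 0], [1, 0.02, 0.001, 0, 0]]
  ]
}}

```text
t: 24.2
tool_pos: [0.5597, -0.0031, 0.1162]
orientation: [0.108, -3.138, -0.0]
force: [-6.9, -0.8, 4.9]
opening: -0.0
gripper_force: 3.5
```

Emit:
{"name": "send_rows", "arguments": {
  "plan": [
    [[1, 0.005, 0, 0, 0], [1, 0.01, 0.001, 0, 0], [1, 0.015, 0.001, 0, 0], [1, 0.02, 0.001, 0, 0], [1, 0.02, 0.001, 0, 0]]
  ]
}}

```text
t: 24.62
tool_pos: [0.56, -0.0031, 0.1161]
orientation: [0.108, -3.13, -0.0]
force: [-29.0, -1.5, 22.0]
opening: 0.0003
gripper_force: 14.8
```

Emit:
{"name": "send_rows", "arguments": {
  "plan": [
    [[1, -0.008, 0, 0, 0], [1, -0.016, -0.001, 0, 0], [1, -0.024, -0.001, 0, 0], [1, -0.05, -0.003, 0, 0], [1, -0.12, -0.008, 0, 0], [1, -0.2, -0.013, 0.1, 0], [1, -0.3, -0.02, 0.35, 0], [1, -0.45, 0.15, 0.5, 0], [1, -0.6, 0.4, 0.5, 0], [1, -0.7, 0.7, 0.5, 0], [1, -0.7, 1, 0.5, 0], [1, -0.7, 1, 0.5, 0], [1, -0.7, 1, 0.5, 0]]
  ]
}}

```text
t: 25.7
tool_pos: [0.4234, 0.2001, 0.217]
orientation: [-0.11, 3.137, 0.003]
force: [0.1, 0.1, 1.3]
opening: 0.0004
gripper_force: 0.0
```

Run:
```python
from drv import *
im,P=drawer(); hsv=cv2.cvtColor(im,cv2.COLOR_BGR2HSV)
sc,Ps,_,_=cloud("scene"); cv2.imwrite("pics/c8.png",np.hstack([cv2.resize(im[60:260,180:460],None,fx=1.4,fy=2),cv2.resize(sc[120:320,200:480],None,fx=1.4,fy=2)]))
P0=np.load("top0.npy")
for Q in (P0,P):
    q=Q.copy(); q[...,:2]=(Q[...,:2]-[.739,.008])@U.T
    m=(np.abs(q[...,2]-.122)<.006); m[:,:345]=0;m[:150]=0;m[:,432:]=0
    p=q[m]; p=p[(p[:,0]<-.14)&(p[:,0]>-.2)&(np.abs(p[:,1])<.035)]; print("bar",len(p),np.percentile(p[:,0],[5,25,50,75]).round(4))
```

```text
travel ~ -0.0031944516891763974 277
bar 126 [-0.1723 -0.1707 -0.1682 -0.1658]
bar 125 [-0.1691 -0.1675 -0.165  -0.1624]
```

View pics/c8.png

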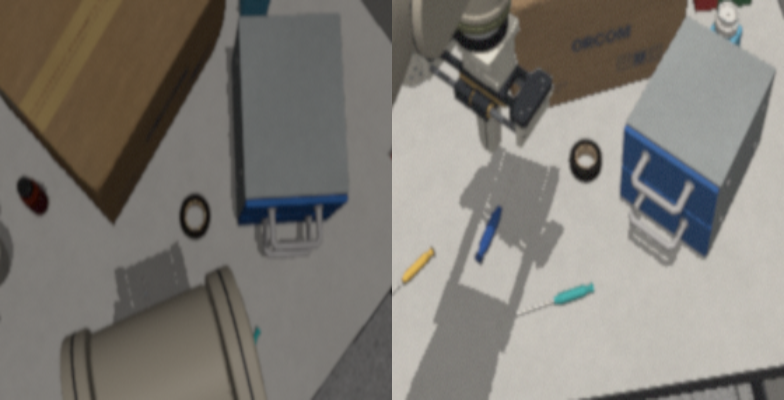

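The picture shows the drawer front flush with the unit. The bar is at unit x −165 mm, where it should be when shut. The tape, blue driver and bottle have not moved.

```bash
python3 -c "
from plant import order
print(order.close_job())"
```

```text
the job is handed in; nothing more can be done
None
```

The long yellow screwdriver is lying flat in the wide lane, blade to the back, the top drawer is pushed fully shut, and the job is handed in at about 26 s with the blue screwdriver, tape and bottle left where they were.

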